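Take the price sign out of its clamp stand

TASK

The price sign on the fruit stall has to come down. Swing up the sprung clamp arm that pins its foot until the arm stays open by itself, with the sign still in its place, then lift the sign out and set it down upright on the floor of the grey tray, without dropping it. Leave that clamp standing open.

Things in the scene. Friction and masses are not known exactly. Their poses are not given: they have to be found in the camera images.
- clamp (a joint): Sprung arm hinged at the far (+x) end of the fixed grey stand (210 x 80 x 25 mm) holding the sign; a like stand is empty. rad: 0 shut, arm level, pad on the sign's foot; grows as the knob swings up and back, away from the board; 1.75 open stop, just past vertical. The spring shuts it below 0.8, throws it open above. 4 N at the knob lifts it. Axis along sign's y, at knob height when shut.
- clamp_knob (a point): Centre of the black barrel knob on the free end of that arm: 22 mm diameter, 30 mm long along the hinge axis, arm beside it 12 mm wide. Hinge axis 80 mm from it, towards the sign's +x when shut. Shut, it is 62 mm above the table, 29 mm above the top of the sign's foot, and 61 mm from the middle of the sign's board. It turns with the arm.
- sign: Loose price sign, 0.12 kg: wooden foot 100 (x) x 60 (y) x 8 mm, and a black upright board 8 mm thick, 110 mm wide (y), top 78 mm above the foot's underside, along the foot's -x edge (board's middle plane at x = -46 mm). Origin: centre of the foot's underside, z up. Starts 25 mm above the table, square on the stand, board towards the robot. The board's top edge is free to grip.
- tray: Open, heavy grey plastic tray, empty, 220 x 220 mm outside, 210 x 210 mm inside, walls 30 mm high, floor 5 mm thick; the sign fits at any turn. Origin: centre of its underside, on the table; x and y along its sides, z up.
Things that resemble listed ones, but are neither listed nor needed, are in the scene too. Of the things shaped like the sign, the wooden one is meant.

How it is judged:
By the outcome, as a careful person would: the job done as asked, in the order asked, and still so for the second after the job is handed in, with the robot touching nothing.
It also fails if it takes over 51 s, if anything falls off the work surface, if the arm or the gripper's body presses on something with over 40 N, if the wrist force passes 120 N, or if a joint passes its speed limit or range.

ROBOT

A 6-joint arm with a two-finger parallel gripper is mounted at the origin on the work surface. World frame = base frame: x ahead of the robot, y to its left, z up, the work surface at z = 0. Lengths are in m, angles in rad, forces in N, time in s.
With the tool pointing down it reaches from about 0.275 to 0.825 m from the base axis. Payload 4.9 kg.
Tool frame: the origin (TCP) lies at the very end of the fingers, on their centre line; the grasp point (between the pads) lies 19 mm behind it; z points along the fingers, y is the line along which they close (so a half turn about z gives the same grasp; the last joint's range is limited). The gripper opens to 85 mm and grips with 20 to 120 N. Pads are 22 mm wide; open, the fingers measure 114 mm over their backs; the gripper's body (76 mm by 85 mm) begins 54 mm behind the grasp point. The pads swing forward as they close: fully open they stand 13 mm farther back than shut.
Start: joints at [-1.369, 0.326, -0.193, 1.052, 0, 1.437], TCP at [0.181, -0.519, 0.196] pointing down, gripper open.
Joint ranges: [-2.65, 2.65], [-0.97, 1.79], [-1.3, 1.35], [-1.93, 2.1], [-1.47, 1.37], [-3.14, 3.14]. Speed limits (rad/s): [2.57, 2.57, 3.14, 3.14, 3.14, 3.14].

INTERFACE

Orientations are given as a rotation vector (axis times angle).
In Python, from cell import robot gives the robot as it stands.
- The arm moves only by the shell command python3 -m handwheel 'ROWS' [FORCE]. ROWS is JSON, a list of rows, each an object with "offset": the shift along the tool's x, y, z in mm, a list of three; "twist": the turn about the tool's z in rad; "gripper": the opening, from -1 (shut) to 1 (fully open), so that 0 is half open. A call has 1 to 12 rows; each row shifts and turns the commanded pose from where the row before left it, along the tool's axes as they then stand; what a row does not reach is not made up. A row lasts 1/12 s, in which the tool goes at most 41.7 mm and 7.16 degrees, less where a joint would pass 70% of its speed; a pose out of reach is approached as far as the arm can. A call is refused whole if a number of a shift passes 41.7 or a number of a turn 0.125, either way. A call with a gripper value outside its range is refused whole. The fingers move at their own pace and stop on an object; FORCE is the grip in N (left out, the last holds). Time passes only in rows, so rows that do not move let the fingers close. It gives the time, the measured TCP pose, the force, the opening and the grip force at its end, in the units of the state.
- robot.read_state(): the state, without advancing time (a new reading comes with each control period).
- robot.camera(name): name is "side" or "top" or "wrist"; returns a dict with "pixels" (480x640x3 uint8, red, green, blue), "camera_matrix" (3x3 intrinsics, pixels), "world_from_camera" (4x4, takes a point from camera to world coordinates). Camera axes: x right, y down, z forward; pixel columns grow to the right and rows downward; lengths in m; the calibration is good to about 2 mm. A picture is of the moment at which its call begins. There is no depth.
- robot.job_done(): hands the job in; it is judged then, once.
The state is a dict: "clock": time; "joint_pos": joint angles; "joint_vel": joint speeds; "joint_torque": joint torques, N m; "tcp_pos": TCP position; "tool_rot": TCP orientation; "contact_force": force on the tool from outside, world axes, zero at the start; "ft_torque": the same for the moment, N m; "grip_width": finger opening in m; "gripper_force": force on a finger pad.
Only numpy, scipy, OpenCV 4.12 (cv2) and the standard library are available. Lean on these libraries where they do the work, as an engineer would, in place of code of your own. Each camera call takes 0.05 s, during which the arm holds its last target. There are 200 camera calls.

## Working session

There is one attempt and no reset: what is moved stays moved. The work goes in short steps, Python scripts to look and compute and a shell command to move; the robot and the scene stay as the last step left them, time stands still between calls to the robot, and variables do not carry over. Pictures are saved under pics/ and viewed, at most 10 in all, crops included, and the job is handed in when it is done.

```bash
mkdir -p pics; ls
python3 - <<'E'
from cell import robot
import cv2,json
for n in("top","side"):
    c=robot.camera(n); cv2.imwrite(f"pics/{n}0.png",c["pixels"][:,:,::-1]); print(n,c["camera_matrix"].tolist(),c["world_from_camera"].round(4).tolist())
print(robot.read_state())
E
```

```text
pics
top [[493.0753925815687, 0.0, 321.73893453171456], [0.0, 493.0753925815687, 243.17347760966405], [0.0, 0.0, 1.0]] [[-0.0035, -0.9952, 0.0979, 0.3667], [-0.9999, 0.005, 0.0148, 0.0193], [-0.0152, -0.0978, -0.9951, 1.0674], [0.0, 0.0, 0.0, 1.0]]
side [[526.2591293049147, 0.0, 315.13753034908916], [0.0, 526.2591293049147, 247.5365537053982], [0.0, 0.0, 1.0]] [[-0.931, -0.1826, 0.3161, 0.0924], [-0.3644, 0.5164, -0.7749, 0.9502], [-0.0217, -0.8367, -0.5473, 0.7186], [0.0, 0.0, 0.0, 1.0]]
{'clock': 0.1, 'joint_pos': array([-1.36922297e+00,  3.26863327e-01, -1.93477076e-01,  1.05202256e+00,
        4.61571340e-06,  1.43658811e+00]), 'joint_vel': array([ 0.00072134, -0.00146029,  0.00252229, -0.00165913, -0.00179568,
        0.00107991]), 'joint_torque': array([ 1.05333565e-03, -4.44238400e+01,  2.63038284e+01,  7.82770221e-03,
       -8.75290880e-05, -9.71944445e-07]), 'tcp_pos': array([ 0.18111969, -0.51870734,  0.19528628]), 'tool_rot': array([-3.09587614e+00, -5.24708401e-01,  7.55889307e-05]), 'contact_force': array([ 0.48014581, -0.04799175, -0.54059456]), 'ft_torque': array([ 0.0272431 ,  0.02812868, -0.02483224]), 'gripper_force': 0.0, 'grip_width': 0.08551891154478732}
```

View pics/top0.png

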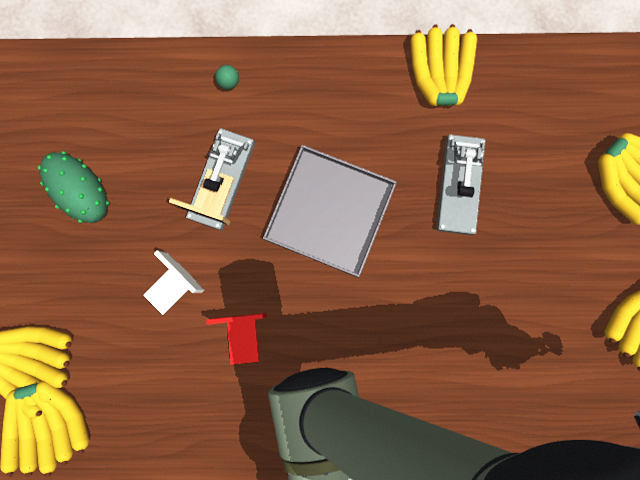

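View pics/side0.png

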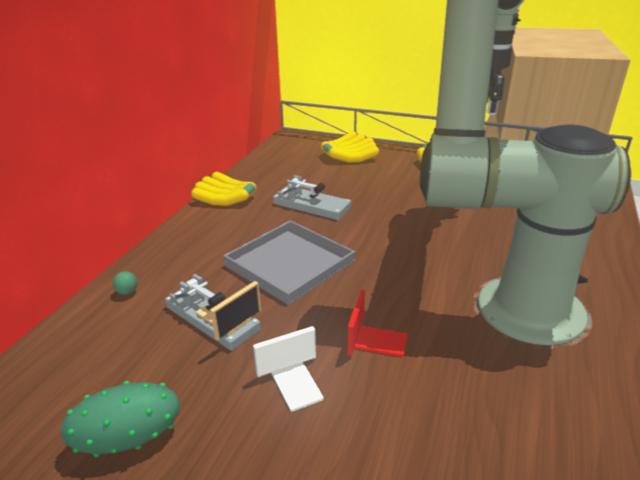

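The top view shows the wooden sign on a stand at about (210,200), with its clamp knob at (213,184). The tray is at about (330,210). In the side view the sign is at (237,310) and the knob at (215,300).

Possible mix-ups:
- Signs: wooden (210,200), white (172,283) and red (240,335). I want the wooden one.
- Clamps and knobs: (213,184), which holds the sign, and (466,190), on the empty stand. I want (213,184).

I'll check this in one close crop.

Run:
```python
import cv2
a=cv2.imread("pics/top0.png")[120:240,150:270]; b=cv2.imread("pics/side0.png")[265:355,155:275]
a=cv2.resize(a,(600,600),interpolation=cv2.INTER_CUBIC)
cv2.imwrite("pics/crop0.png",a)
b=cv2.resize(b,(800,600),interpolation=cv2.INTER_CUBIC)
cv2.imwrite("pics/crop1.png",b)
```

```text
(no output)
```

View pics/crop0.png

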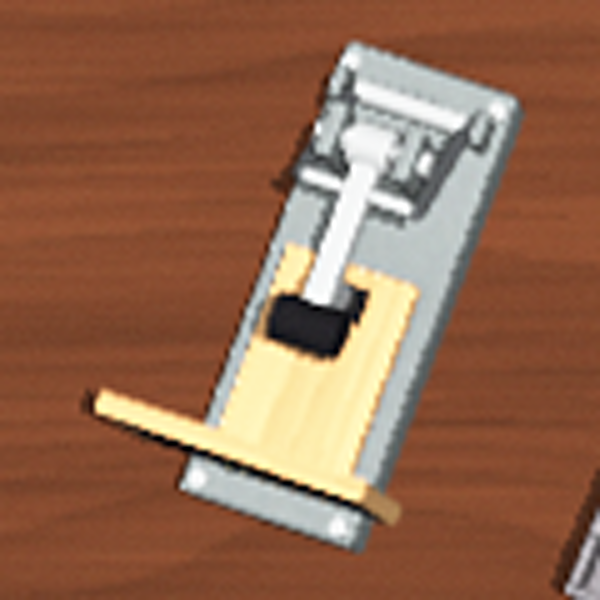

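The crop confirms the choice: a wooden sign whose foot is pinned by a black barrel knob, crop (313,323). The board's top edge runs from crop (95,400) to (370,493), and the stand corners are (350,45), (515,100), (360,548) and (185,487).

```bash
cat > h.py <<'E'
import numpy as np, cv2
from scipy.spatial.transform import Rotation as R
K=np.array([[493.0753925815687,0,321.73893453171456],[0,493.0753925815687,243.17347760966405],[0,0,1]])
T=np.array([[-0.0035,-0.9952,0.0979,0.3667],[-0.9999,0.005,0.0148,0.0193],[-0.0152,-0.0978,-0.9951,1.0674]])
def onz(p,z,K=K,T=T):
    d=T[:3,:3]@np.linalg.inv(K)@[p[0],p[1],1]; o=T[:3,3]; return o+d*(z-o[2])/d[2]
E
python3 - <<'E'
from h import *
c=lambda x,y:(150+(x+.5)/5-.5,120+(y+.5)/5-.5)
S=[onz(c(*p),.025) for p in[(350,45),(515,100),(360,548),(185,487)]]
print("stand",np.round(S,4),"c",np.mean(S,0).round(4),"sides",[np.linalg.norm(S[i]-S[i-1]).round(4) for i in range(4)])
d=(S[0]+S[1]-S[2]-S[3]); print("yaw",np.arctan2(d[1],d[0]))
k=onz(c(313,323),.066);print("knob",k)
B=[onz(c(*p),.103) for p in[(95,400),(370,493)]];b=B[1]-B[0];print("board",B,np.linalg.norm(b),"yaw",np.arctan2(b[1],b[0])+np.pi/2,"mid",(B[0]+B[1])/2)
Q=[onz(p,.03) for p in[(302,147),(396,183),(360,275),(264,238)]];print("tray",np.round(Q,4),np.mean(Q,0),[np.linalg.norm(Q[i]-Q[i-1]).round(4) for i in range(4)])
from cell import robot
s=robot.read_state();print(R.from_rotvec(s["tool_rot"]).as_matrix().round(3))
E
```

```text
stand [[0.7215 0.2567 0.025 ]
 [0.6963 0.1843 0.025 ]
 [0.5003 0.2487 0.025 ]
 [0.5271 0.3245 0.025 ]] c [0.6113 0.2536 0.025 ] sides [np.float64(0.2058), np.float64(0.0767), np.float64(0.2062), np.float64(0.0803)]
yaw -0.3264204378448466
knob [0.58915491 0.26078866 0.066     ]
board [array([0.5503326, 0.3384687, 0.103    ]), array([0.51227222, 0.2279455 , 0.103     ])] 0.11689298104781849 yaw -0.3316464372829937 mid [0.53130241 0.2832071  0.103     ]
tray [[ 0.6774  0.0766  0.03  ]
 [ 0.5971 -0.1243  0.03  ]
 [ 0.4013 -0.0453  0.03  ]
 [ 0.4804  0.1571  0.03  ]] [0.53903052 0.0160188  0.03      ] [np.float64(0.2129), np.float64(0.2163), np.float64(0.2111), np.float64(0.2174)]
[[ 0.944  0.33  -0.   ]
 [ 0.33  -0.944  0.002]
 [ 0.    -0.002 -1.   ]]
```

```bash
python3 -m handwheel '[{"twist":-0.124},{"twist":-0.124},{"twist":-0.124},{"twist":-0.124},{"twist":-0.124},{"twist":-0.124},{"twist":-0.124},{"twist":-0.124},{"twist":-0.124},{"twist":-0.124},{"twist":-0.124},{"twist":-0.124}]' 30 && python3 -m handwheel '[{"twist":-0.1235},{"twist":-0.1235},{"twist":-0.1235},{"twist":-0.1235},{"twist":-0.1235},{"twist":-0.1235},{"twist":-0.1235},{"twist":-0.1235},{},{}]'
cat >> h.py <<'E'
def rel(goal):
    from cell import robot
    s=robot.read_state();M=R.from_rotvec(s["tool_rot"]).as_matrix()
    print("t",s["clock"],"tcp",s["tcp_pos"].round(4),"yaw",np.arctan2(M[1,0],M[0,0]).round(4),"F",s["contact_force"].round(1),"w",s["grip_width"].round(4),"q",s["joint_pos"].round(2)); print("offset mm",((np.array(goal)-s["tcp_pos"])@M*1000).round(1))
E
python3 -c "
from h import *; rel([.588,.261,.196])"
```

```text
schema error: expected keys offset, twist, gripper
Traceback (most recent call last):
  File "h.py", line 10, in rel
    print("t",s["clock"],"tcp",s["tcp_pos"].round(4),"yaw",np.arctan2(M[1,0],M[0,0]).round(4),"F",s["contact_force"].round(1),"w",s["grip_width"].round(4),"q",s["joint_pos"].round(2)); print("offset mm",((np.array(goal)-s["tcp_pos"])@M*1000).round(1))
                                                                                                                                  ^^^^^^^^^^^^^^^^^^^^^
AttributeError: 'float' object has no attribute 'round'
```

All keys are required in each row.

```bash
sed -i 's/s\["grip_width"\].round(4)/round(s["grip_width"],4)/' h.py
python3 -m handwheel '[{"offset":[0,0,0],"twist":-0.124,"gripper":1},{"offset":[0,0,0],"twist":-0.124,"gripper":1},{"offset":[0,0,0],"twist":-0.124,"gripper":1},{"offset":[0,0,0],"twist":-0.124,"gripper":1},{"offset":[0,0,0],"twist":-0.124,"gripper":1},{"offset":[0,0,0],"twist":-0.124,"gripper":1},{"offset":[0,0,0],"twist":-0.124,"gripper":1},{"offset":[0,0,0],"twist":-0.124,"gripper":1},{"offset":[0,0,0],"twist":-0.124,"gripper":1},{"offset":[0,0,0],"twist":-0.124,"gripper":1},{"offset":[0,0,0],"twist":-0.124,"gripper":1},{"offset":[0,0,0],"twist":-0.124,"gripper":1}]' 30 && python3 -m handwheel '[{"offset":[0,0,0],"twist":-0.1235,"gripper":1},{"offset":[0,0,0],"twist":-0.1235,"gripper":1},{"offset":[0,0,0],"twist":-0.1235,"gripper":1},{"offset":[0,0,0],"twist":-0.1235,"gripper":1},{"offset":[0,0,0],"twist":-0.1235,"gripper":1},{"offset":[0,0,0],"twist":-0.1235,"gripper":1},{"offset":[0,0,0],"twist":-0.1235,"gripper":1},{"offset":[0,0,0],"twist":-0.1235,"gripper":1},{"offset":[0,0,0],"twist":0,"gripper":1}]' 
python3 -c "
from h import *; rel([.588,.261,.196])"
```

```text
clock: 1.1
tcp_pos: [0.1812, -0.5189, 0.1955]
tool_rot: [-1.915, -2.489, -0.001]
contact_force: [0.2, 1.2, 0.1]
grip_width: 0.0852
gripper_force: 0.0
clock: 1.85
tcp_pos: [0.1812, -0.5189, 0.1955]
tool_rot: [-0.513, -3.099, -0.001]
contact_force: [1.1, -0.3, 0.5]
grip_width: 0.0852
gripper_force: 0.0
t 1.85 tcp [ 0.1812 -0.5189  0.1955] yaw 2.8138 F [ 1.1 -0.3  0.5] w 0.0852 q [-1.37  0.33 -0.19  1.05 -0.   -1.04]
offset mm [-1.340e+02  8.694e+02  2.000e-01]
```

```bash
python3 -m handwheel '[{"offset":[-5.6,36.2,0],"twist":0,"gripper":1},{"offset":[-5.6,36.2,0],"twist":0,"gripper":1},{"offset":[-5.6,36.2,0],"twist":0,"gripper":1},{"offset":[-5.6,36.2,0],"twist":0,"gripper":1},{"offset":[-5.6,36.2,0],"twist":0,"gripper":1},{"offset":[-5.6,36.2,0],"twist":0,"gripper":1},{"offset":[-5.6,36.2,0],"twist":0,"gripper":1},{"offset":[-5.6,36.2,0],"twist":0,"gripper":1},{"offset":[-5.6,36.2,0],"twist":0,"gripper":1},{"offset":[-5.6,36.2,0],"twist":0,"gripper":1},{"offset":[-5.6,36.2,0],"twist":0,"gripper":1},{"offset":[-5.6,36.2,0],"twist":0,"gripper":1}]' && python3 -m handwheel '[{"offset":[-5.6,36.2,0],"twist":0,"gripper":1},{"offset":[-5.6,36.2,0],"twist":0,"gripper":1},{"offset":[-5.6,36.2,0],"twist":0,"gripper":1},{"offset":[-5.6,36.2,0],"twist":0,"gripper":1},{"offset":[-5.6,36.2,0],"twist":0,"gripper":1},{"offset":[-5.6,36.2,0],"twist":0,"gripper":1},{"offset":[-5.6,36.2,0],"twist":0,"gripper":1},{"offset":[-5.6,36.2,0],"twist":0,"gripper":1},{"offset":[-5.6,36.2,0],"twist":0,"gripper":1},{"offset":[-5.6,36.2,0],"twist":0,"gripper":1},{"offset":[-5.6,36.2,0],"twist":0,"gripper":1},{"offset":[-5.6,36.2,0],"twist":0,"gripper":1}]' && python3 -m handwheel '[{"offset":[0,0,0],"twist":0,"gripper":1},{"offset":[0,0,0],"twist":0,"gripper":1}]' | tail -1
python3 -c "
from h import *; rel([.588,.261,.196])
from cell import robot
c=robot.camera('wrist');cv2.imwrite('pics/w1.png',c['pixels'][:,:,::-1]);np.savez('w1.npz',K=c['camera_matrix'],T=c['world_from_camera'])"
```

```text
clock: 2.85
tcp_pos: [0.3859, -0.1283, 0.1961]
tool_rot: [0.522, 3.098, -0.0]
contact_force: [1.1, -0.6, -0.1]
grip_width: 0.0854
gripper_force: 0.0
clock: 3.85
tcp_pos: [0.5901, 0.2609, 0.1956]
tool_rot: [-0.521, -3.098, 0.001]
contact_force: [-0.4, -0.2, -0.0]
grip_width: 0.0854
gripper_force: 0.0
gripper_force: 0.0
t 4.0167 tcp [0.5896 0.2606 0.1946] yaw 2.8118 F [-0.8 -0.3  0.1] w 0.0855 q [ 0.3   0.51  0.08  1.15 -0.    0.63]
offset mm [ 1.6 -0.1 -1.4]
```

View pics/w1.png

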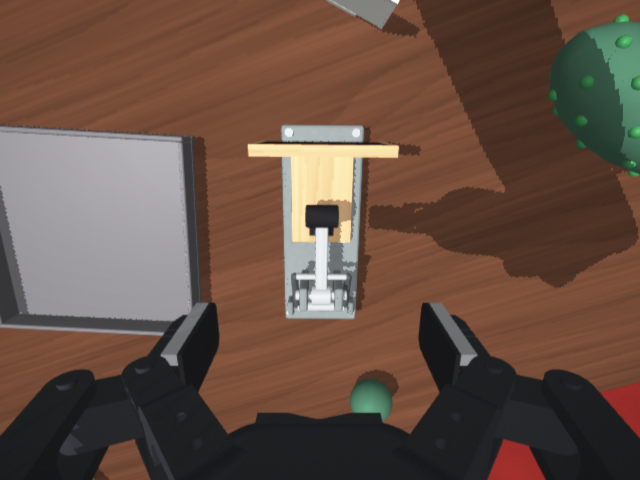

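The wrist view shows the knob at (322,217) (22×30 mm barrel), the board's top edge from (248,151) to (398,152), and the arm running to the hinge at about (321,280), square to the image.

```bash
python3 -c "
from h import *
w=np.load('w1.npz');g=lambda p,z:onz(p,z,w['K'],w['T'][:3])
k=g((322,217),.064);a,b=g((248,149.5),.103),g((398,150.5),.103)
m=(a+b)/2;print('knob',k,'board',a,b,np.linalg.norm(a-b),'mid',m); d=b-a
print('yaw',np.arctan2(d[1],d[0])-np.pi/2, 'len knob->board',np.linalg.norm((k-m)[:2]))
print('hinge dir',g((321,284),.066)-k, 'stand', g((289,132),.025),g((356,132),.025))
rel([k[0],k[1],.045])"
```

```text
knob [0.59075224 0.26392999 0.064     ] board [0.51372841 0.2309079  0.103     ] [0.55102074 0.33740701 0.103     ] 0.1128396127067025 mid [0.53237458 0.28415745 0.103     ]
yaw -0.33682239795587376 len knob->board 0.06178269754583916
hinge dir [ 0.06224862 -0.02217015  0.002     ] stand [0.51083798 0.25817873 0.025     ] [0.53159802 0.31872194 0.025     ]
t 4.0667 tcp [0.5891 0.2594 0.1949] yaw 2.8108 F [-1.2 -0.1  0.5] w 0.0856 q [ 0.3   0.51  0.08  1.15 -0.    0.63]
offset mm [ -0.2   5.1 149.9]
```

```bash
python3 -m handwheel '[{"offset":[0,4,10],"twist":0.01,"gripper":1},{"offset":[0,0,35],"twist":0,"gripper":1},{"offset":[0,0,35],"twist":0,"gripper":1},{"offset":[0,0,35],"twist":0,"gripper":0.5},{"offset":[0,0,25],"twist":0,"gripper":0.2},{"offset":[0,0,10],"twist":0,"gripper":0.2},{"offset":[0,0,0],"twist":0,"gripper":0.1},{"offset":[0,0,0],"twist":0,"gripper":0}]' 30
python3 -c "
from h import *; rel([.590,.2625,.045])"
```

```text
clock: 4.73
tcp_pos: [0.5912, 0.2623, 0.0466]
tool_rot: [0.534, 3.096, 0.0]
contact_force: [-0.0, 0.8, -0.0]
grip_width: 0.0426
gripper_force: 0.0
t 4.7333 tcp [0.5912 0.2623 0.0466] yaw 2.8002 F [-0.   0.8 -0. ] w 0.0426 q [ 0.3   0.63 -0.11  0.83 -0.    0.64]
offset mm [ 1.2 -0.2  1.6]
```

```bash
python3 -m handwheel '[{"offset":[1,0,1.5],"twist":0,"gripper":-0.2},{"offset":[0,0,0],"twist":0,"gripper":-0.4},{"offset":[0,0,0],"twist":0,"gripper":-0.6},{"offset":[0,0,0],"twist":0,"gripper":-0.6},{"offset":[0,0,0],"twist":0,"gripper":-0.6}]' 30
python3 -c "
from h import *; rel([.590,.2625,.045])"
```

```text
clock: 5.15
tcp_pos: [0.5906, 0.2635, 0.0454]
tool_rot: [0.531, 3.095, 0.001]
contact_force: [0.1, 0.7, 0.1]
grip_width: 0.0171
gripper_force: 0.0
t 5.15 tcp [0.5906 0.2635 0.0454] yaw 2.8019 F [0.1 0.7 0.1] w 0.0171 q [ 0.31  0.63 -0.12  0.83 -0.    0.65]
offset mm [ 0.3 -1.2  0.4]
```

The fingers closed to 17 mm with no force, so they aren't on the knob's ends. I'll look again.

```bash
python3 -c "
from h import *
from cell import robot
a=robot.camera('wrist')['pixels'];b=robot.camera('side');np.savez('s.npz',K=b['camera_matrix'],T=b['world_from_camera']);b=b['pixels']
cv2.imwrite('pics/s2.png',b[:,:,::-1]);b=cv2.resize(b[230:370,140:300],(400,350),interpolation=cv2.INTER_CUBIC)
a=cv2.resize(a,(400,300));o=np.zeros((350,800,3),np.uint8);o[:300,:400]=a;o[:,400:]=b
cv2.imwrite('pics/m2.png',o[:,:,::-1])"
```

```text
(no output)
```

View pics/m2.png

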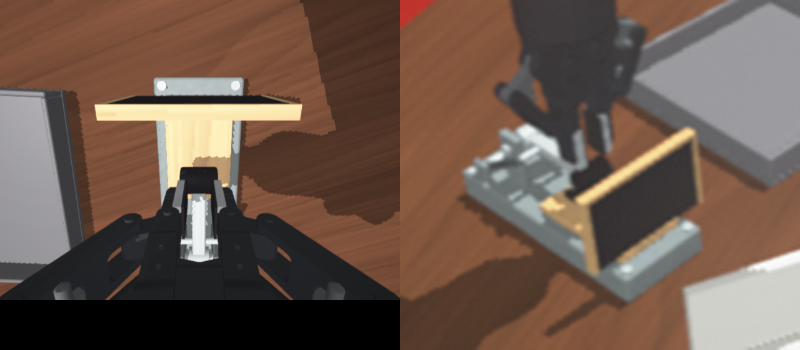

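```bash
python3 -c "
from h import *
w=np.load('s.npz');Ti=np.linalg.inv(w['T'])
def pr(P,off=(140,230),s=2.5):
    c=Ti[:3,:3]@P+Ti[:3,3];p=w['K']@c;p=p[:2]/p[2];return ((p-off)*s).round(0)
for n,P in dict(tcp=[.5906,.2635,.0454],knob=[.590,.263,.062],grasp=[.5906,.2635,.0644],b1=[.514,.231,.103],b2=[.551,.337,.103]).items(): print(n,pr(np.array(P)))
from cell import robot
b=cv2.imread('pics/s2.png')[270:330,180:260];cv2.imwrite('pics/c2.png',cv2.resize(b,(800,600),interpolation=cv2.INTER_CUBIC))"
```

```text
tcp [190. 190.]
knob [189. 174.]
grasp [188. 172.]
b1 [288. 129.]
b2 [177. 201.]
```

View pics/c2.png

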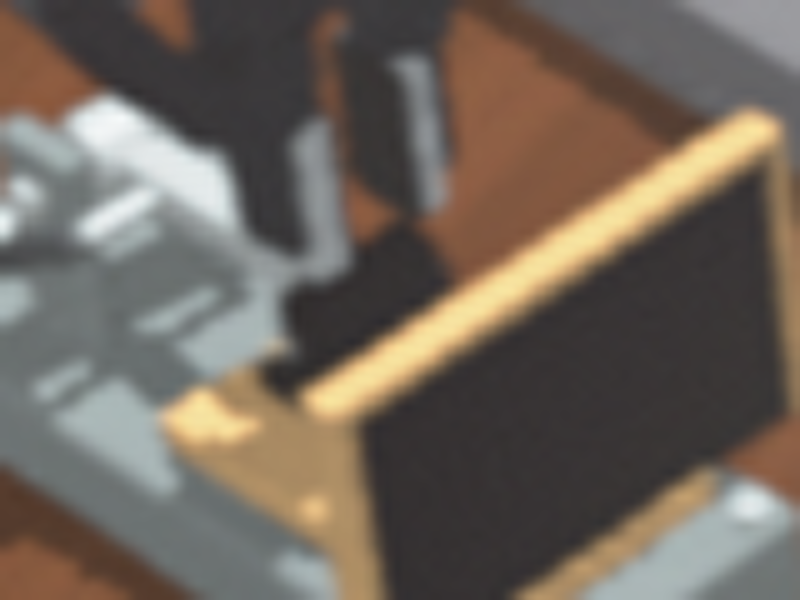

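The crop shows the knob at (365,300), where I predicted it. The fingertips, at (320,275) and (430,212), look either higher than the knob or behind it. I'll project candidate points into both images to decide which.

```bash
python3 -c "
from h import *
from cell import robot
w=np.load('s.npz');c=robot.camera('wrist');cv2.imwrite('pics/w3.png',c['pixels'][:,:,::-1])
print(c['camera_matrix'][0],c['world_from_camera'].round(3).tolist())
def pr(P,K,T):
    Ti=np.linalg.inv(T);p=K@(Ti[:3,:3]@P+Ti[:3,3]);return (p[:2]/p[2]).round(1)
s=robot.read_state();M=R.from_rotvec(s['tool_rot']).as_matrix();t=s['tcp_pos']
print('knob side',pr(np.array([.590,.263,.062]),w['K'],w['T']),'wrist',pr(np.array([.590,.263,.062]),c['camera_matrix'],c['world_from_camera']))
for dz in(0,-10,-20,-30):
  for dx in(0,-20):
   for dy in(-8.5,8.5):
    P=t+M@[dx/1e3,dy/1e3,dz/1e3];print(dx,dy,dz,'side crop',((pr(P,w['K'],w['T'])-[180,270])*10).round(),'wrist',pr(P,c['camera_matrix'],c['world_from_camera']))
cv2.imwrite('pics/c3.png',cv2.resize(c['pixels'][210:360,220:420,::-1],(800,600),interpolation=cv2.INTER_CUBIC))"
```

```text
[348.12352771   0.         318.46017787] [[0.334, 0.897, 0.288, 0.516], [0.943, -0.318, -0.1, 0.29], [0.002, 0.305, -0.952, 0.223], [0.0, 0.0, 0.0, 1.0]]
knob side [215.5 299.5] wrist [317.1 288.1]
0 -8.5 0 side crop [397. 342.] wrist [302.6 274.6]
0 8.5 0 side crop [332. 384.] wrist [333.2 274.5]
-20 -8.5 0 side crop [333. 303.] wrist [303.1 306.7]
-20 8.5 0 side crop [267. 344.] wrist [332.8 306.6]
0 -8.5 -10 side crop [391. 304.] wrist [301.8 282.2]
0 8.5 -10 side crop [325. 345.] wrist [334.  282.2]
-20 -8.5 -10 side crop [326. 264.] wrist [302.4 315.7]
-20 8.5 -10 side crop [261. 305.] wrist [333.5 315.6]
0 -8.5 -20 side crop [385. 264.] wrist [301.  290.7]
0 8.5 -20 side crop [319. 306.] wrist [334.9 290.7]
-20 -8.5 -20 side crop [320. 225.] wrist [301.6 325.7]
-20 8.5 -20 side crop [254. 266.] wrist [334.3 325.6]
0 -8.5 -30 side crop [379. 225.] wrist [300.  300.2]
0 8.5 -30 side crop [312. 266.] wrist [335.9 300.2]
-20 -8.5 -30 side crop [314. 186.] wrist [300.7 336.7]
-20 8.5 -30 side crop [247. 227.] wrist [335.3 336.7]
```

View pics/c3.png

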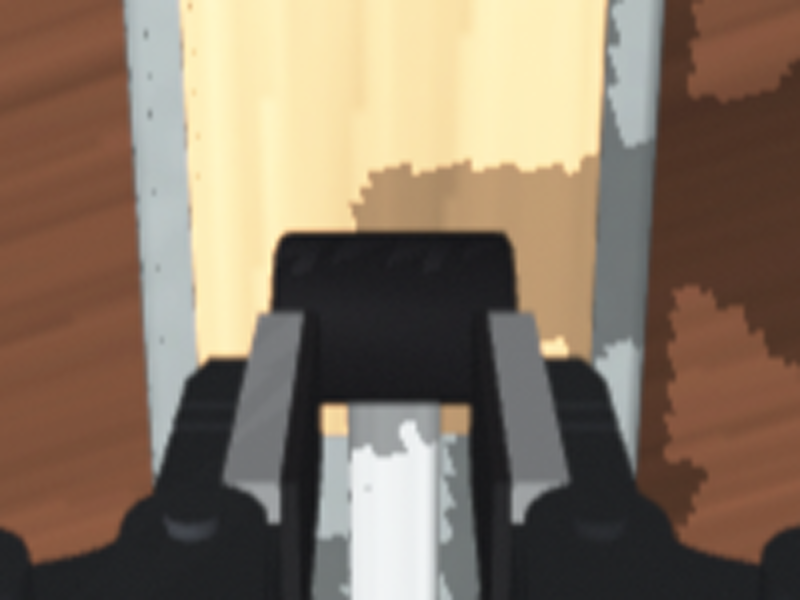

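The fingertips look about 30 mm higher than the stated TCP in both views, so they closed just above the knob (top at z = 0.073). I'll open, go down under force watch, and try closing again.

```bash
python3 -m handwheel '[{"offset":[0,0,0],"twist":0,"gripper":0.2},{"offset":[0,0,0],"twist":0,"gripper":0.2},{"offset":[0,0,0],"twist":0,"gripper":0.2},{"offset":[0,0,0],"twist":0,"gripper":0.2},{"offset":[0,-1,3],"twist":0,"gripper":0.2},{"offset":[0,0,4],"twist":0,"gripper":0.2},{"offset":[0,0,4],"twist":0,"gripper":0.2},{"offset":[0,0,0],"twist":0,"gripper":0.2}]' 30
python3 -m handwheel '[{"offset":[0,0,3],"twist":0,"gripper":0.2},{"offset":[0,0,3],"twist":0,"gripper":0.2},{"offset":[0,0,3],"twist":0,"gripper":0.2},{"offset":[0,0,0],"twist":0,"gripper":0.2}]'
```

```text
clock: 5.97
tcp_pos: [0.5889, 0.262, 0.0322]
tool_rot: [-0.531, -3.095, 0.001]
contact_force: [0.3, -0.5, -0.7]
grip_width: 0.0511
gripper_force: 0.0
clock: 6.3
tcp_pos: [0.5893, 0.2621, 0.0237]
tool_rot: [-0.531, -3.095, 0.001]
contact_force: [-0.4, -1.3, 0.5]
grip_width: 0.0512
gripper_force: 0.0
```

```bash
python3 -m handwheel '[{"offset":[0,0,3],"twist":0,"gripper":-0.1},{"offset":[0,0,3],"twist":0,"gripper":-0.4},{"offset":[0,0,0],"twist":0,"gripper":-0.5},{"offset":[0,0,0],"twist":0,"gripper":-0.5},{"offset":[0,0,0],"twist":0,"gripper":-0.5},{"offset":[0,0,0],"twist":0,"gripper":-0.5}]' 30
```

```text
clock: 6.8
tcp_pos: [0.5903, 0.2631, 0.0192]
tool_rot: [0.531, 3.096, 0.003]
contact_force: [-1.4, 2.3, 5.2]
grip_width: 0.0293
gripper_force: 31.1
```

Gripped at 29.3 mm, which matches the 30 mm knob. So the true fingertips are about 30 mm above the reported TCP. Next I swing the arm along the arc.

```bash
python3 -m handwheel '[{"offset":[-0.9,0,-12],"twist":0,"gripper":-0.5},{"offset":[-2.7,0,-11.6],"twist":0,"gripper":-0.5},{"offset":[-4.4,0,-11.2],"twist":0,"gripper":-0.5},{"offset":[0,0,0],"twist":0,"gripper":-0.5}]'
python3 -m handwheel '[{"offset":[-6,0,-10.4],"twist":0,"gripper":-0.5},{"offset":[-7.5,0,-9.3],"twist":0,"gripper":-0.5},{"offset":[-8.8,0,-8.2],"twist":0,"gripper":-0.5},{"offset":[0,0,0],"twist":0,"gripper":-0.5}]'
```

```text
clock: 7.13
tcp_pos: [0.5986, 0.2602, 0.054]
tool_rot: [0.531, 3.095, 0.003]
contact_force: [3.6, 4.5, -5.7]
grip_width: 0.0289
gripper_force: 30.7
clock: 7.47
tcp_pos: [0.6194, 0.2529, 0.0813]
tool_rot: [0.531, 3.096, 0.003]
contact_force: [1.6, 3.6, -3.1]
grip_width: 0.0292
gripper_force: 30.4
```

```bash
python3 -m handwheel '[{"offset":[-9.9,0,-6.7],"twist":0,"gripper":-0.5},{"offset":[-10.8,0,-5.2],"twist":0,"gripper":-0.5},{"offset":[-11.5,0,-3.5],"twist":0,"gripper":-0.5},{"offset":[-11.8,0,-1.7],"twist":0,"gripper":-0.5},{"offset":[0,0,0],"twist":0,"gripper":-0.5}]'; python3 -c "
from h import *;rel([.664,.24,.1])
from cell import robot
b=robot.camera('side')['pixels'];o=np.hstack([cv2.resize(b[190:370,140:300],(400,450),interpolation=cv2.INTER_CUBIC),cv2.resize(robot.camera('wrist')['pixels'],(400,450))]);cv2.imwrite('pics/m4.png',o[:,:,::-1])"
```

```text
clock: 7.88
tcp_pos: [0.6617, 0.2379, 0.0983]
tool_rot: [0.532, 3.095, 0.003]
contact_force: [1.4, 4.5, 4.1]
grip_width: 0.0292
gripper_force: 30.8
t 7.8833 tcp [0.6617 0.2379 0.0983] yaw 2.8011 F [1.4 4.5 4.1] w 0.0292 q [0.24 0.68 0.13 1.02 0.   0.58]
offset mm [-1.5  2.7 -1.7]
```

View pics/m4.png

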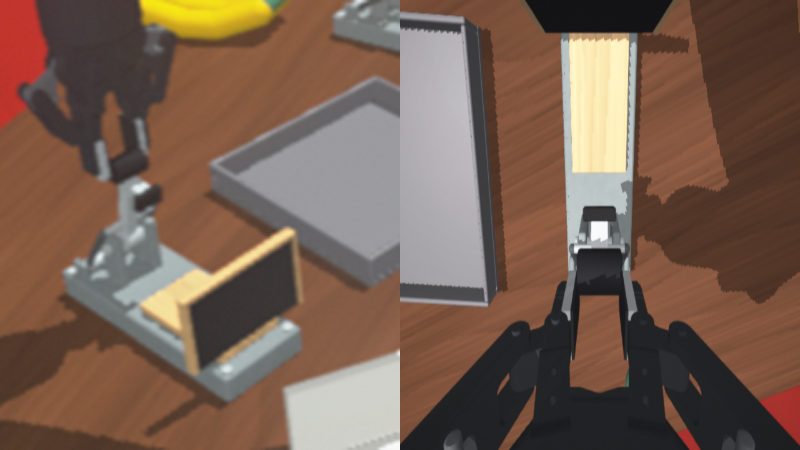

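The clamp arm is now vertical in the gripper, with the knob at side crop (130,165). The sign is still on its stand with its foot free. I'll release, rise, then twist a quarter turn towards the board.

```bash
python3 -m handwheel '[{"offset":[-4,0,0],"twist":0,"gripper":-0.5},{"offset":[0,0,0],"twist":0,"gripper":0},{"offset":[0,0,0],"twist":0,"gripper":0.4},{"offset":[0,0,0],"twist":0,"gripper":0.4},{"offset":[0,0,0],"twist":0,"gripper":0.4},{"offset":[0,0,-25],"twist":0,"gripper":0.4},{"offset":[0,0,-30],"twist":0,"gripper":0.4},{"offset":[0,0,-30],"twist":0,"gripper":0.4},{"offset":[30,0,0],"twist":0,"gripper":0.4},{"offset":[35,0,0],"twist":0,"gripper":0.4},{"offset":[35,0,0],"twist":0,"gripper":0.4},{"offset":[35,0,0],"twist":0,"gripper":0.4}]'
python3 -m handwheel '[{"offset":[0,0,0],"twist":-0.12,"gripper":0.4},{"offset":[0,0,0],"twist":-0.12,"gripper":0.4},{"offset":[0,0,0],"twist":-0.12,"gripper":0.4},{"offset":[0,0,0],"twist":-0.12,"gripper":0.4},{"offset":[0,0,0],"twist":-0.12,"gripper":0.4},{"offset":[0,0,0],"twist":-0.12,"gripper":0.4},{"offset":[0,0,0],"twist":-0.12,"gripper":0.4},{"offset":[0,0,0],"twist":-0.12,"gripper":0.4},{"offset":[0,0,0],"twist":-0.12,"gripper":0.4},{"offset":[0,0,0],"twist":-0.12,"gripper":0.4},{"offset":[0,0,0],"twist":-0.12,"gripper":0.4},{"offset":[0,0,0],"twist":-0.12,"gripper":0.4}]'
python3 -m handwheel '[{"offset":[0,0,0],"twist":-0.12,"gripper":0.4},{"offset":[0,0,0],"twist":0,"gripper":0.4},{"offset":[0,0,0],"twist":0,"gripper":0.4}]' | tail -1
python3 -c "
from h import *;rel([.532,.2838,.048]); print(2.808+np.pi/2-2*np.pi)"
```

```text
clock: 8.98
tcp_pos: [0.5347, 0.2809, 0.1831]
tool_rot: [-0.533, -3.096, 0.001]
contact_force: [-0.6, 0.7, 0.5]
grip_width: 0.0595
gripper_force: 0.0
clock: 9.98
tcp_pos: [0.5359, 0.2807, 0.183]
tool_rot: [1.65, -2.672, 0.001]
contact_force: [-0.8, -1.5, 0.5]
grip_width: 0.0596
gripper_force: 0.0
gripper_force: 0.0
t 10.2333 tcp [0.5361 0.2809 0.1831] yaw -1.9245 F [-1.1  0.3 -0.5] w 0.0598 q [ 0.36  0.44 -0.06  1.07 -0.   -0.86]
offset mm [ -1.4   4.8 135.1]
-1.9043889803846898
```

```bash
python3 -m handwheel '[{"offset":[-1.4,4.5,0],"twist":-0.02,"gripper":0.3},{"offset":[0,0,30],"twist":0,"gripper":0.3},{"offset":[0,0,35],"twist":0,"gripper":0.2},{"offset":[0,0,35],"twist":0,"gripper":0.1},{"offset":[0,0,20],"twist":0,"gripper":0.1},{"offset":[0,0,13],"twist":0,"gripper":0.1},{"offset":[0,0,0],"twist":0,"gripper":0.1},{"offset":[0,0,0],"twist":0,"gripper":0.1}]' 40
python3 -c "
from h import *;rel([.532,.2838,.049])
from cell import robot
b=robot.camera('side')['pixels'];o=np.hstack([cv2.resize(b[190:370,140:300],(400,450),interpolation=cv2.INTER_CUBIC),cv2.resize(robot.camera('wrist')['pixels'],(400,450))]);cv2.imwrite('pics/m5.png',o[:,:,::-1])"
```

```text
clock: 10.9
tcp_pos: [0.5318, 0.284, 0.0498]
tool_rot: [1.824, -2.556, -0.001]
contact_force: [0.0, -0.1, 0.4]
grip_width: 0.047
gripper_force: 0.0
t 10.9 tcp [0.5318 0.284  0.0498] yaw -1.9019 F [ 0.  -0.1  0.4] w 0.047 q [ 0.37  0.55 -0.24  0.78  0.   -0.87]
offset mm [ 0.1 -0.3  0.8]
```

View pics/m5.png

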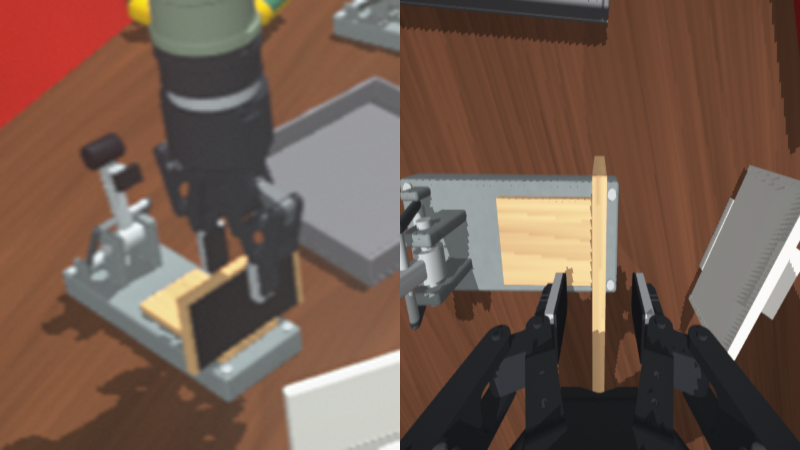

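The clamp stays open by itself, with its knob at side crop (100,150). In the wrist half, the fingers straddle the board's top edge at (598,330). I'll grip and lift.

```bash
python3 -m handwheel '[{"offset":[0,0,0],"twist":0,"gripper":-0.4},{"offset":[0,0,0],"twist":0,"gripper":-1},{"offset":[0,0,0],"twist":0,"gripper":-1},{"offset":[0,0,0],"twist":0,"gripper":-1},{"offset":[0,0,0],"twist":0,"gripper":-1},{"offset":[0,0,0],"twist":0,"gripper":-1},{"offset":[0,0,0],"twist":0,"gripper":-1}]' 50
python3 -m handwheel '[{"offset":[0,0,-5],"twist":0,"gripper":-1},{"offset":[0,0,-10],"twist":0,"gripper":-1},{"offset":[0,0,-15],"twist":0,"gripper":-1},{"offset":[0,0,-20],"twist":0,"gripper":-1},{"offset":[0,0,-15],"twist":0,"gripper":-1},{"offset":[0,0,-5],"twist":0,"gripper":-1},{"offset":[0,0,0],"twist":0,"gripper":-1}]'
python3 -c "
from h import *;rel([.4955,.031,.120])"
```

```text
clock: 11.58
tcp_pos: [0.5334, 0.2844, 0.0514]
tool_rot: [-1.824, 2.555, -0.001]
contact_force: [0.2, 0.3, 6.2]
grip_width: 0.0072
gripper_force: 50.5
clock: 12.17
tcp_pos: [0.5336, 0.2845, 0.1221]
tool_rot: [-1.824, 2.554, -0.001]
contact_force: [0.1, 0.4, -0.8]
grip_width: 0.0065
gripper_force: 49.6
t 12.1667 tcp [0.5336 0.2845 0.1221] yaw -1.9014 F [ 0.1  0.4 -0.8] w 0.0065 q [ 0.37  0.48 -0.16  0.93 -0.   -0.87]
offset mm [252.2 -46.2   1.7]
```

```bash
python3 -m handwheel '[{"offset":[8,-1.5,0],"twist":0,"gripper":-1},{"offset":[16,-3,0],"twist":0,"gripper":-1},{"offset":[24,-4.4,0],"twist":0,"gripper":-1},{"offset":[26,-4.8,0],"twist":0,"gripper":-1},{"offset":[26,-4.8,0],"twist":0,"gripper":-1},{"offset":[26,-4.8,0],"twist":0,"gripper":-1},{"offset":[26,-4.8,0],"twist":0,"gripper":-1},{"offset":[26,-4.8,0],"twist":0,"gripper":-1},{"offset":[26,-4.8,0],"twist":0,"gripper":-1},{"offset":[24,-4.4,0],"twist":0,"gripper":-1},{"offset":[16,-3,0],"twist":0,"gripper":-1},{"offset":[8,-1.5,0],"twist":0,"gripper":-1}]'
python3 -m handwheel '[{"offset":[0,0,15],"twist":0,"gripper":-1},{"offset":[0,0,25],"twist":0,"gripper":-1},{"offset":[0,0,25],"twist":0,"gripper":-1},{"offset":[0,0,10],"twist":0,"gripper":-1},{"offset":[0,0,5],"twist":0,"gripper":-1},{"offset":[0,0,0],"twist":0,"gripper":-1},{"offset":[0,0,0],"twist":0,"gripper":-1}]'
python3 -c "
from h import *;rel([.4955,.031,.0314])"
```

```text
clock: 13.17
tcp_pos: [0.493, 0.0284, 0.1191]
tool_rot: [1.821, -2.557, -0.002]
contact_force: [-0.4, 0.5, -1.0]
grip_width: 0.0065
gripper_force: 49.6
clock: 13.75
tcp_pos: [0.4952, 0.0308, 0.0407]
tool_rot: [-1.826, 2.556, -0.0]
contact_force: [-0.1, -0.0, -0.7]
grip_width: 0.0066
gripper_force: 49.6
t 13.75 tcp [0.4952 0.0308 0.0407] yaw -1.9009 F [-0.1 -0.  -0.7] w 0.0066 q [-0.09  0.4  -0.54  0.63  0.   -1.33]
offset mm [-0.3 -0.2  9.3]
```

```bash
python3 -m handwheel '[{"offset":[0,0,3],"twist":0,"gripper":-1},{"offset":[0,0,2],"twist":0,"gripper":-1},{"offset":[0,0,1],"twist":0,"gripper":-1},{"offset":[0,0,0],"twist":0,"gripper":-1}]'|grep -E "tcp|contact"
for i in 1 2; do python3 -m handwheel '[{"offset":[0,0,1],"twist":0,"gripper":-1},{"offset":[0,0,0],"twist":0,"gripper":-1}]'|grep -E "tcp|contact";done
```

```text
tcp_pos: [0.495, 0.0306, 0.0345]
contact_force: [1.1, 0.5, -1.0]
tcp_pos: [0.4949, 0.0306, 0.0333]
contact_force: [-0.0, -0.5, -1.9]
tcp_pos: [0.4948, 0.0306, 0.0322]
contact_force: [0.3, 0.4, -2.6]
```

```bash
for i in 1 2; do python3 -m handwheel '[{"offset":[0,0,0.7],"twist":0,"gripper":-1},{"offset":[0,0,0],"twist":0,"gripper":-1}]'|grep -E "tcp|contact";done
```

```text
tcp_pos: [0.4949, 0.0306, 0.0315]
contact_force: [0.7, 0.2, -1.0]
tcp_pos: [0.4949, 0.0306, 0.0313]
contact_force: [-2.9, -0.6, 3.8]
```

Contact with the tray floor, so I press 0.5 mm more, open and retreat.

```bash
python3 -m handwheel '[{"offset":[0,0,0.5],"twist":0,"gripper":-1},{"offset":[0,0,0],"twist":0,"gripper":-1}]'|grep -E "tcp|contact"
python3 -m handwheel '[{"offset":[0,0,0],"twist":0,"gripper":-0.6},{"offset":[0,0,0],"twist":0,"gripper":-0.4},{"offset":[0,0,0],"twist":0,"gripper":0},{"offset":[0,0,0],"twist":0,"gripper":0},{"offset":[0,0,0],"twist":0,"gripper":0},{"offset":[0,0,-15],"twist":0,"gripper":0},{"offset":[0,0,-30],"twist":0,"gripper":0},{"offset":[0,0,-35],"twist":0,"gripper":0},{"offset":[0,0,-35],"twist":0,"gripper":0},{"offset":[0,0,0],"twist":0,"gripper":0},{"offset":[0,0,0],"twist":0,"gripper":0}]'
python3 -c "
from h import *
from cell import robot
b=robot.camera('side')['pixels'];o=np.hstack([cv2.resize(b[170:370,140:380],(480,400),interpolation=cv2.INTER_CUBIC),cv2.resize(robot.camera('wrist')['pixels'],(320,400))]);cv2.imwrite('pics/m6.png',o[:,:,::-1])"
```

```text
tcp_pos: [0.4949, 0.0305, 0.0314]
contact_force: [-3.3, -0.8, 9.6]
clock: 15.83
tcp_pos: [0.4969, 0.0305, 0.1475]
tool_rot: [-1.823, 2.554, -0.005]
contact_force: [0.3, -0.8, -0.1]
grip_width: 0.0426
gripper_force: 0.0
```

View pics/m6.png

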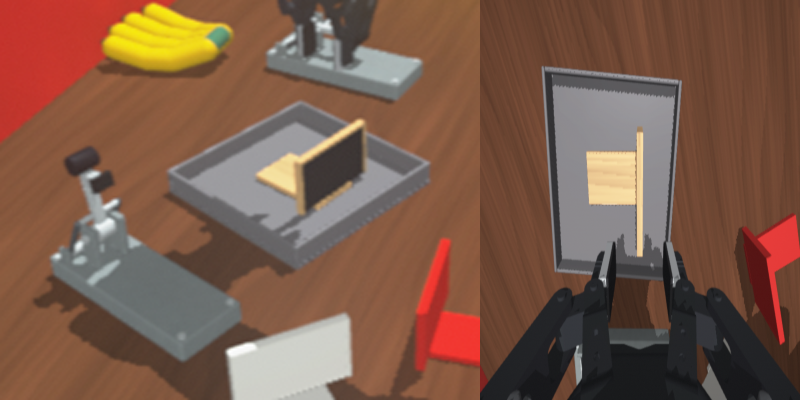

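The sign stands upright on the tray floor, at side crop (320,170). The clamp is open, with its knob at (82,160), and the gripper is clear.

```bash
python3 -c "
from cell import robot
print(robot.job_done())"
```

```text
the job is handed in; nothing more can be done
None
```

The clamp was swung open and stays open by itself, the wooden sign stands upright on the tray floor, and the job was handed in at about 16 s on the clock; no verdict came back.

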